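# Make up two analysis kits

## Robot

A 6-joint arm with a two-finger parallel gripper is mounted at the origin on the work surface; the furniture and walls round the work are solid. World frame = base frame: x ahead of the robot, y to its left, z up, the work surface at z = 0. Lengths are in m, angles in rad, forces in N, time in s.
With the tool pointing down it reaches from about 0.35 to 0.95 m from the base axis. Payload 17.4 kg.
Tool frame: the origin (TCP) lies on the centre line of the jaws, within the pads' length; the fingertips stand ctrl.tip_extent ahead of it and the grasp point (between the pads) lies 5 mm behind it (ctrl.tip_extent is the distance from the TCP to the fingertips, in m); z points along the fingers, y is the line along which they close (so a half turn about z gives the same grasp; the last joint's range is limited). The gripper opens to 93 mm and grips with 3 to 60 N. Pads are 15 mm wide; open, the fingers measure 128 mm over their backs; the gripper's body (75 mm by 188 mm) begins 65 mm behind the grasp point.
Start: joints at [-1.322, 0.116, 1.442, -0, 1.584, -0.038], TCP at [0.191, -0.647, 0.233] pointing down, gripper open.
Joint ranges: [-2.83, 2.83], [-0.83, 2.19], [0.07, 2.5], [-1.14, 4.28], [0.01, 3], [-2.97, 2.97]. Speed limits (rad/s): [1.89, 1.89, 2.22, 3.14, 3.14, 3.14].

## Interface

Orientations are given as a rotation vector (axis times angle).
In Python, from bench import ctrl gives the robot as it stands.
- The arm moves only by the shell command python3 -m creep 'ROWS' [FORCE]. ROWS is JSON, a list that holds one entry, the list of rows, each a list of 7 numbers: the shift along the tool's x, y, z scaled (see below), then the turn, a rotation vector about the tool's x, y, z scaled (see below), then the opening, from -1 (shut) to 1 (fully open). A call has 1 to 10 rows; each row is the pose to reach, as a shift and turn from the pose commanded when the call began, along the tool's axes at that moment; what a row does not reach only later rows make up. The controller multiplies each number of a shift by 200 mm and each number of a turn by pi/4 rad. A row lasts 1/10 s, in which the tool goes at most 50 mm and 8.59 degrees, less where a joint would pass 70% of its speed; a pose out of reach is approached as far as the arm can. A call with a number of a shift or a turn outside -1 to 1 is refused whole. A call with a gripper value outside its range is refused whole. The fingers move at their own pace and stop on an object; FORCE is the grip in N (left out, the last holds). Time passes only in rows, so rows that repeat a pose let the fingers close. It gives the time, the measured TCP pose, the force, the opening and the grip force at its end, in the units of the state.
- ctrl.observe(): the state, without advancing time (a new reading comes with each control period).
- ctrl.get_image(name): name is "scene" or "top" or "wrist"; returns the picture (480x640x3 uint8, blue, green, red); there is no depth.
- ctrl.camera_params(name): a dict with "fx", "fy", "cx", "cy" (pixels), "R" (3x3) and "t" (3): a world point X has camera coordinates R X + t. Camera axes: x right, y down, z forward; pixel columns grow to the right and rows downward; lengths in m; the calibration is good to about 2 mm. A picture is of the moment at which its call begins: read the wrist's pose just before it. camera_params takes no time and is no camera call; for the wrist camera it gives the pose at the moment of the call.
- ctrl.close_job(): hands the job in; it is judged then, once.
The state is a dict: "time": time; "joint_pos": joint angles; "dq": joint speeds; "effort": joint torques, N m; "position": TCP position; "ee_rot": TCP orientation; "force": force on the tool from outside, world axes, zero at the start; "ft_torque": the same for the moment, N m; "grip_width": finger opening in m; "gripper_force": force on a finger pad.
Only numpy, scipy, OpenCV 4.12 (cv2) and the standard library are available. Lean on these libraries where they do the work, as an engineer would, in place of code of your own. Each camera call takes 0.05 s, during which the arm holds its last target. There are 200 camera calls.

## Task

Make up the two kits from the stock on the bench: the yellow carrier gets the small beaker and the glass lamp, the blue carrier gets the amber bottle and the tube with the orange cap. In each carrier stand the wide thing (beaker or bottle) in the large pocket and the slim one (lamp or tube) in the small pocket, upright and right down on the pocket's floor. Leave the blue-capped tube and the small flask with the blue stopper standing where they are among the stock.

Things in the scene. Friction and masses are not known exactly. Their poses are not given: they have to be found in the camera images.
- beaker: Loose; stands upright on the bench at the start. Origin at the centre of its underside, z up along its axis; its yaw has no meaning. Small empty clear glass beaker, 52 mm in outer diameter, 68 mm tall, open at the top. About 0.09 kg.
- amber_bottle: Loose; stands upright on the bench at the start. Origin at the centre of its underside, z up along its axis; its yaw has no meaning. Amber (brown) reagent bottle with a blue screw cap, 56 mm in diameter, 107 mm tall with the cap; the full-width body reaches up to about 70 mm. About 0.3 kg.
- lamp: Loose; stands upright on the bench at the start. Origin at the centre of its underside, z up along its axis; its yaw has no meaning. Hollow-cathode lamp: clear glass cylinder on a black base with a coloured label on one side; 156 mm tall, 37 mm in diameter up to about 90 mm, narrowing gently to 28 mm at the top; it can be held by the upper glass. About 0.13 kg.
- tube_orange_cap: Loose; stands upright on the bench at the start. Origin at the centre of its underside, z up along its axis; its yaw has no meaning. White translucent self-standing tube with an orange screw cap, 112 mm tall; body 29 mm in diameter, cap (the top 14 mm) 34 mm; it can be held by the cap. About 0.05 kg.
- tube_blue_cap: Loose; stands upright on the bench at the start. Origin at the centre of its underside, z up along its axis; its yaw has no meaning. White translucent self-standing tube with a blue screw cap, 112 mm tall; body 29 mm in diameter, cap (the top 14 mm) 34 mm. About 0.05 kg. Not wanted: stays where it is.
- flask: Loose; stands upright on the bench at the start. Origin at the centre of its underside, z up along its axis; its yaw has no meaning. Small clear volumetric flask, round bulb 46 mm in diameter at the foot, long thin neck, blue stopper, 152 mm tall. Not wanted: stays where it is.
- carrier_yellow: Yellow plastic kit carrier, grey foam insert, fixed: 206 x 108 mm with end lips, 27 mm high. Origin: centre of underside; x along its length, away from the robot within 20 degrees; z up. Two square open pockets, white floors 4 mm above the bench, 20 mm deep (foam top at 24 mm): large, 78 x 78 mm, centred at x = -37 mm, y = 0; small, 52 x 52 mm, at x = +46 mm, y = 0.
- carrier_blue: Blue plastic kit carrier, grey foam insert, fixed: 206 x 108 mm with end lips, 27 mm high. Origin: centre of underside; x along its length, away from the robot within 20 degrees; z up. Two square open pockets, white floors 4 mm above the bench, 20 mm deep (foam top at 24 mm): large, 78 x 78 mm, centred at x = -37 mm, y = 0; small, 52 x 52 mm, at x = +46 mm, y = 0.
Mind the look-alikes: they are no part of the job. What is shaped like the tube_blue_cap but pink or purple is not meant.

How it is judged:
At the end, for the whole second after the job is handed in: Each of the four things stands upright (within 0.1 rad), at rest on the floor of its pocket (underside below 9 mm in the carrier's frame, axis within 14 mm of the pocket's centre in x and y); the blue-capped tube and the small flask stand upright within 20 mm of their starts (x of beaker in the frame of carrier_yellow between -0.051 and -0.023 m and y of beaker in the frame of carrier_yellow between -0.014 and 0.014 m and z of each of beaker, lamp in the frame of carrier_yellow below 0.009 m and angle between each of beaker, lamp, amber_bottle, tube_orange_cap, tube_blue_cap, flask's own z axis and vertical below 0.1 rad and linear speed of each of beaker, lamp, amber_bottle, tube_orange_cap below 0.02 m/s and x of lamp in the frame of carrier_yellow between 0.032 and 0.06 m and y of lamp in the frame of carrier_yellow between -0.014 and 0.014 m and x of amber_bottle in the frame of carrier_blue between -0.051 and -0.023 m and y of amber_bottle in the frame of carrier_blue between -0.014 and 0.014 m and z of each of amber_bottle, tube_orange_cap in the frame of carrier_blue below 0.009 m and x of tube_orange_cap in the frame of carrier_blue between 0.032 and 0.06 m and y of tube_orange_cap in the frame of carrier_blue between -0.014 and 0.014 m and distance of each of tube_blue_cap, flask from where it was at the start of the episode below 0.02 m); the robot touches nothing.
It fails at once if the blue-capped tube is pushed away (more than 30 mm) or knocked over (distance of tube_blue_cap from where it was at the start of the episode above 0.03 m or angle between tube_blue_cap's own z axis and vertical above 0.5 rad).
It fails at once if the small flask with the blue stopper is pushed away (more than 30 mm) or knocked over (distance of flask from where it was at the start of the episode above 0.03 m or angle between flask's own z axis and vertical above 0.5 rad).
It also fails if it takes over 112 s, if anything falls off the work surface, if the arm or the gripper's body presses on something with over 40 N, if the wrist force passes 120 N, or if a joint passes its speed limit or range.

## Working session

There is one attempt and no reset: what is moved stays moved. The work goes in short steps, Python scripts to look and compute and a shell command to move; the robot and the scene stay as the last step left them, time stands still between calls to the robot, and variables do not carry over. Pictures are saved under pics/ and viewed, at most 14 in all, crops included, and the job is handed in when it is done.

```bash
ls; mkdir -p pics; python3 - <<'E'
from bench import ctrl
import cv2
print(ctrl.observe(), ctrl.tip_extent)
for n in("top","scene"):
    p=ctrl.camera_params(n);print(n,p); cv2.imwrite(f"pics/{n}0.png",ctrl.get_image(n))
E
```

```text
pics
{'time': 0.0, 'joint_pos': array([-1.32178800e+00,  1.16458418e-01,  1.44225204e+00,  1.18050712e-05,
        1.58402998e+00, -3.78263432e-02]), 'dq': array([ 2.36192522e-03, -5.45247740e-04, -6.25067975e-06, -2.78587055e-04,
       -1.54364262e-03,  1.77840869e-03]), 'effort': array([-7.67119724e-03, -7.21289349e+01, -6.22622037e+01,  7.74303102e-02,
        2.39297625e-02, -1.34533966e-04]), 'position': array([ 0.19089887, -0.64723942,  0.23193198]), 'ee_rot': array([-3.10820807e+00, -4.48852804e-01,  1.71520317e-04]), 'force': array([ 0.32475397, -0.04786955,  0.19501287]), 'ft_torque': array([ 0.04721003,  0.02079342, -0.01488315]), 'gripper_force': 0.0, 'grip_width': 0.09309678275082196} 0.014
top {'fx': 524.0145505097646, 'fy': 524.0145505097646, 'cx': 321.3497327754203, 'cy': 241.44360031451254, 'R': array([[ 0.00942163, -0.99983126, -0.01576981],
       [-0.98460755, -0.00652339, -0.17465801],
       [ 0.17452566,  0.01717264, -0.98450287]]), 't': array([0.00652774, 0.53790311, 1.07223532])}
scene {'fx': 557.0153639487554, 'fy': 557.0153639487554, 'cx': 324.4020408654384, 'cy': 236.97421607367545, 'R': array([[-0.90925634, -0.41619111, -0.0061529 ],
       [-0.3004451 ,  0.6664722 , -0.68231045],
       [ 0.28807228, -0.61854649, -0.73103666]]), 't': array([0.49035534, 0.17514174, 0.89655766])}
```

View pics/top0.png

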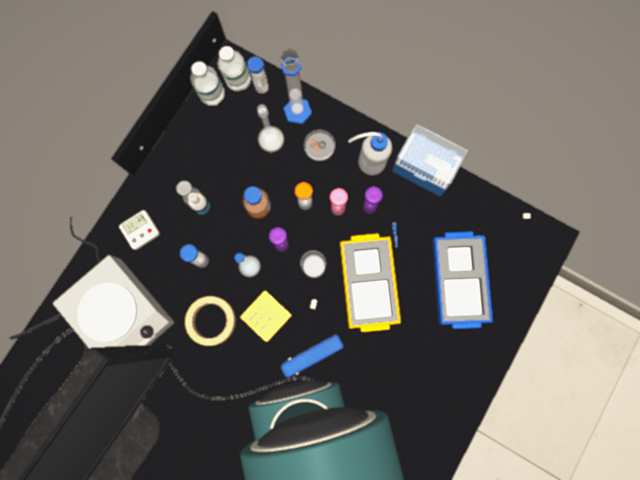

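View pics/scene0.png

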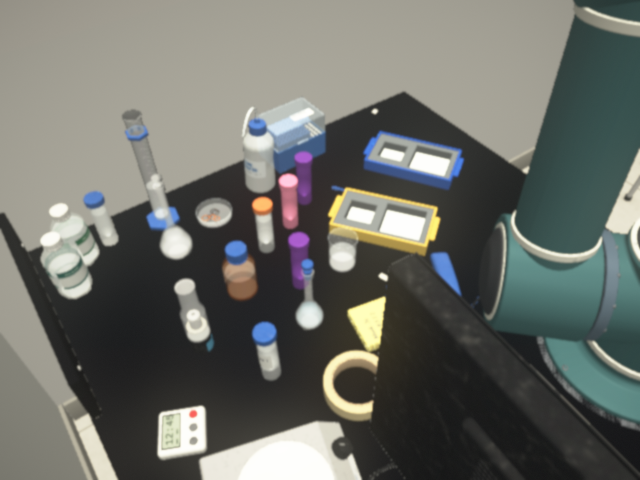

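The objects are arranged as follows (top picture pixels):
- **Orange tube:** (304,190)
- **Bottle:** (255,200)
- **Beaker:** (313,264)
- **Lamp candidate:** (190,195)
- **Flask candidates:** (247,265) or (268,130)
- **Blue-capped tubes:** (190,255) and (257,65)

I'll enlarge the crops to confirm which is which.

```bash
python3 - <<'E'
import cv2,numpy as np
t=cv2.imread("pics/top0.png");s=cv2.imread("pics/scene0.png")
a=cv2.resize(t[160:290,170:335],(400,315),interpolation=3)
b=cv2.resize(s[225:385,150:350],(400,320),interpolation=3)
c=cv2.resize(t[225:335,335:500],(400,267),interpolation=3)
d=cv2.resize(s[100:270,30:240],(400,267),interpolation=3)
o=np.zeros((590,800,3),np.uint8)
o[:315,:400]=a;o[:320,400:]=b;o[322:589,:400]=c;o[322:589,400:]=d
cv2.imwrite("pics/crop0.png",o)
E
```

```text
(no output)
```

View pics/crop0.png

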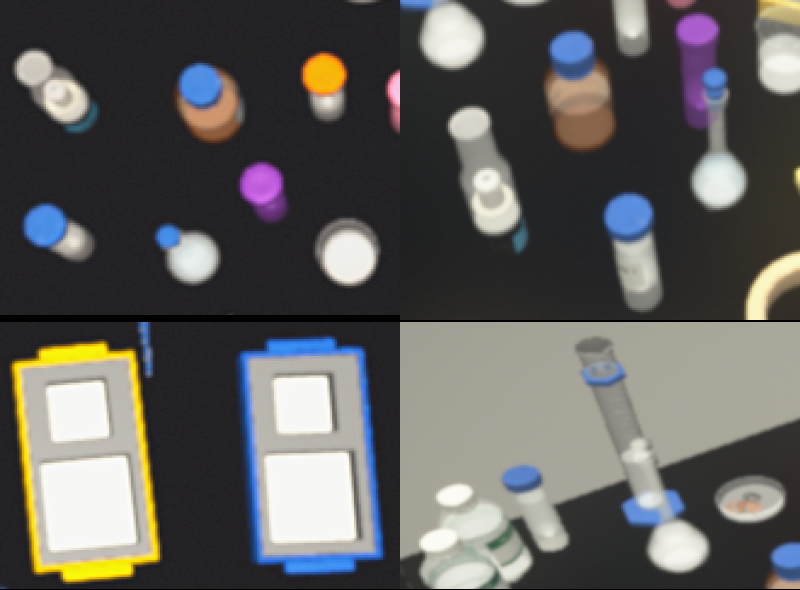

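The lamp is the glass cylinder on a black base with a blue label, at (184,188)/(184,286). The flask is the small one with the blue stopper at (239,257). The other flask has no stopper. The far blue-capped tube at (257,65) sits beside the bottles, and both blue-capped tubes stay untouched. Next I'll measure everything.

```bash
cat > h.py <<'E'
from bench import ctrl
import numpy as np,cv2
def ray(p,uv,z):
    R,t=np.array(p["R"]),np.array(p["t"]);C=-R.T@t
    d=R.T@np.array([(uv[0]-p["cx"])/p["fx"],(uv[1]-p["cy"])/p["fy"],1]);return C+d*(z-C[2])/d[2]
def proj(p,X):
    c=np.array(p["R"])@X+p["t"];return np.array([p["fx"]*c[0]/c[2]+p["cx"],p["fy"]*c[1]/c[2]+p["cy"]])
E
python3 - <<'E'
from h import *
T=ctrl.camera_params("top");S=ctrl.camera_params("scene")
for n,z,a,b in [("lamp",.156,(183.8,187.7),(184.5,286)),("orange",.112,(303.6,189.7),(263,205)),("bottle",.107,(252.5,194.7),(236,250)),
 ("beaker",.068,(313.5,263.2),(343,237)),("flask",.152,(239.3,257.4),(307,263)),("bluetube",.112,(188.6,253.3),(264.5,331)),("purple",.112,(278,235.5),(299,240)),("purple2",.112,(373.5,193),None),("pink",.112,(339,195),None)]:
    print(n,ray(T,a,z).round(4)[:2],b and ray(S,b,z).round(4)[:2])
im=cv2.imread("pics/top0.png").astype(int);hsv=cv2.cvtColor(im.astype(np.uint8),40)
for n,x0,x1 in(("Y",335,405),("B",425,500)):
    m=np.zeros(im.shape[:2],np.uint8);m[228:335,x0:x1]=(im[228:335,x0:x1].min(2)>215)
    for c in cv2.findContours(m,0,2)[0]:
        if cv2.contourArea(c)<200:continue
        (cx,cy),wh,an=cv2.minAreaRect(c);bx=cv2.boxPoints(((cx,cy),wh,an))
        print(n,"pocket px",cx,cy,"floor",ray(T,(cx,cy),.004).round(4),"corners",[ray(T,q,.004)[:2].round(3).tolist() for q in bx])
    g=np.zeros_like(m);h=hsv[228:335,x0:x1]
    g[228:335,x0:x1]=(im[228:335,x0:x1].max(2)>95)
    c=max(cv2.findContours(g,0,2)[0],key=cv2.contourArea);r=cv2.minAreaRect(c)
    bx=cv2.boxPoints(r);P=[ray(T,q,.026)[:2] for q in bx]
    print(n,"outline",ray(T,r[0],.026).round(4),[p.round(3).tolist() for p in P],[np.linalg.norm(P[i]-P[i-1]).round(4) for i in range(4)])
E
```

```text
lamp [0.6243 0.281 ] [0.6262 0.2832]
orange [0.6338 0.0471] [0.6309 0.0533]
bottle [0.624  0.1524] [0.6227 0.159 ]
beaker [0.4881 0.0264] [0.4904 0.028 ]
flask [0.487 0.167] [0.4884 0.1705]
bluetube [0.5004 0.2765] [0.5042 0.2786]
purple [0.538  0.0973] [0.5375 0.1016]
purple2 [ 0.6275 -0.0958] None
pink [ 0.623  -0.0254] None
Y pocket px 370.8410949707031 299.49041748046875 floor [ 0.418  -0.0972  0.004 ] corners [[0.453, -0.054], [0.462, -0.132], [0.384, -0.14], [0.375, -0.062]]
Y pocket px 366.5544738769531 261.5445556640625 floor [ 0.5012 -0.0884  0.004 ] corners [[0.524, -0.06], [0.529, -0.112], [0.479, -0.117], [0.473, -0.065]]
Y outline [ 0.4533 -0.0934  0.026 ] [[0.553, -0.025], [0.566, -0.14], [0.357, -0.16], [0.344, -0.048]] [np.float64(0.2102), np.float64(0.1161), np.float64(0.2103), np.float64(0.1124)]
B pocket px 462.45703125 296.9634094238281 floor [ 0.4252 -0.2959  0.004 ] corners [[0.462, -0.257], [0.468, -0.332], [0.389, -0.335], [0.383, -0.26]]
B pocket px 459.5 259.0 floor [ 0.5083 -0.2925  0.004 ] corners [[0.533, -0.268], [0.533, -0.319], [0.484, -0.317], [0.484, -0.267]]
B outline [ 0.4602 -0.2922  0.026 ] [[0.562, -0.23], [0.572, -0.346], [0.362, -0.353], [0.352, -0.24]] [np.float64(0.2101), np.float64(0.1168), np.float64(0.2102), np.float64(0.113)]
```

```bash
cat > g.py <<'E'
# g.py x y z : shift in tool units and turn so that tool y -> world +x, tool down
from h import *;import sys
from scipy.spatial.transform import Rotation as Ro
o=ctrl.observe();R=Ro.from_rotvec(o["ee_rot"]).as_matrix()
G=np.array([[0,1,0],[1,0,0],[0,0,-1.]])
print("t",round(o["time"],2),"pos",o["position"].round(4),"grip",round(o["grip_width"],4),"F",o["force"].round(1))
print("turn",(Ro.from_matrix(R.T@G).as_rotvec()/(np.pi/4)).round(3))
if len(sys.argv)>3: print("shift",(R.T@(np.array(sys.argv[1:4],float)-o["position"])/.2).round(3))
E
python3 -m creep '[[[0.85,-1,-0.15,0,0,-1,1],[0.85,-1,-0.15,0,0,-1,1],[0.85,-1,-0.15,0,0,-1,1],[0.85,-1,-0.15,0,0,-1,1],[0.85,-1,-0.15,0,0,-1,1],[0.85,-1,-0.15,0,0,-1,1],[0.85,-1,-0.15,0,0,-1,1]]]'; python3 g.py .489 .027 .25
```

```text
time: 0.8
position: [0.2981, -0.4063, 0.2633]
ee_rot: [2.698, 1.607, 0.0]
force: [-0.4, -0.1, 0.2]
grip_width: 0.0929
gripper_force: 0.0
t 0.8 pos [ 0.2981 -0.4063  0.2633] grip 0.0929 F [-0.4 -0.1  0.2]
turn [ 0.001  0.001 -0.632]
shift [ 2.359 -0.193  0.065]
```

```bash
python3 -m creep '[[[1,-0.1,0,0,0,-0.632,1],[1,-0.1,0,0,0,-0.632,1],[1,-0.1,0,0,0,-0.632,1],[1,-0.1,0,0,0,-0.632,1],[1,-0.1,0,0,0,-0.632,1],[1,-0.1,0,0,0,-0.632,1]]]' >/dev/null; python3 g.py .489 .027 .25
```

```text
t 1.4 pos [ 0.3758 -0.2226  0.2624] grip 0.0931 F [-0.1 -1.2  0.1]
turn [-0.001  0.    -0.003]
shift [1.249 0.563 0.061]
```

Aligned (tool x = world y, tool y = world x). Now I'll move over the beaker and take a wrist picture.

```bash
python3 -m creep '[[[0.9,0.563,0.06,0,0,-0.003,1],[0.9,0.563,0.06,0,0,-0.003,1],[0.9,0.563,0.06,0,0,-0.003,1],[0.9,0.563,0.06,0,0,-0.003,1],[0.9,0.563,0.06,0,0,-0.003,1],[0.9,0.563,0.06,0,0,-0.003,1]]]' >/dev/null; python3 -m creep '[[[0.35,0,0,0,0,0,1],[0.35,0,0,0,0,0,1],[0.35,0,0,0,0,0,1],[0.35,0,0,0,0,0,1]]]'>/dev/null; python3 g.py .489 .027 .047
python3 - <<'E'
from h import *
p=ctrl.camera_params("wrist");im=ctrl.get_image("wrist")
for n,X in dict(beaker=(.489,.027,.068),purple=(.538,.099,.112),Ylarge=(.4175,-.097,.004),Ysmall=(.5005,-.088,.004),flask=(.4875,.169,.152),orange=(.632,.05,.112),bottle=(.6235,.155,.107),pink=(.623,-.0254,.112)).items():
    q=proj(p,np.array(X));print(n,q.round())
    cv2.drawMarker(im,tuple(int(v) for v in q),(0,255,0),0,14,1)
cv2.imwrite("pics/w1.png",im)
E
```

```text
t 2.4 pos [0.4885 0.0255 0.2506] grip 0.0929 F [ 0.3 -0.7  1.1]
turn [-0.     0.001 -0.002]
shift [0.008 0.003 1.018]
beaker [325. 212.]
purple [391. 132.]
Ylarge [265. 301.]
Ysmall [336. 294.]
flask [322.  11.]
orange [508. 196.]
bottle [514.  49.]
pink [484. 284.]
```

View pics/w1.png

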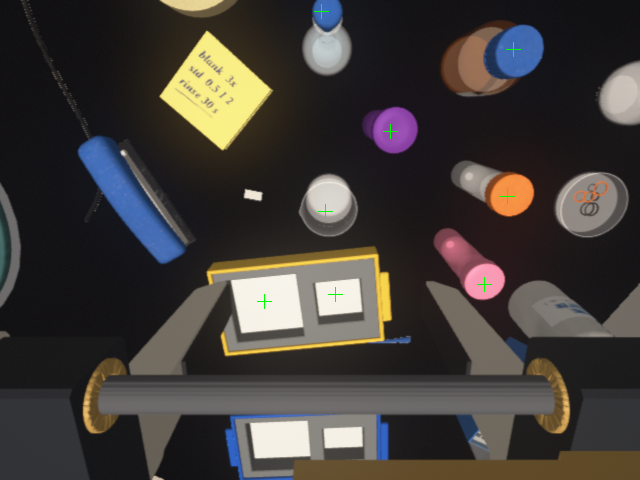

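The wrist view matches the predictions to within about 3 mm. The beaker's rim is centred at (328,208), so it sits at about (.491,.030). I'll go down and grip it.

```bash
python3 -m creep '[[[0.022,0.012,0.9,0,0,0,1],[0.022,0.012,0.9,0,0,0,1],[0.022,0.012,0.9,0,0,0,1],[0.022,0.012,0.9,0,0,0,1],[0.022,0.012,0.9,0,0,0,1],[0.022,0.012,0.9,0,0,0,1]]]'|grep -E "pos|for"; python3 -m creep '[[[0,0,0.13,0,0,0,1],[0,0,0.13,0,0,0,1],[0,0,0.13,0,0,0,-1],[0,0,0.13,0,0,0,-1],[0,0,0.13,0,0,0,-1],[0,0,0.13,0,0,0,-1],[0,0,0.13,0,0,0,-1],[0,0,0.13,0,0,0,-1],[0,0,0.13,0,0,0,-1],[0,0,0.13,0,0,0,-1]]]' 15
```

```text
position: [0.4912, 0.0307, 0.0717]
force: [-0.5, 0.3, 0.1]
gripper_force: 0.0
time: 4.05
position: [0.491, 0.0319, 0.0448]
ee_rot: [2.221, 2.222, 0.0]
force: [-1.7, -0.6, 3.4]
grip_width: 0.052
gripper_force: 15.0
```

```bash
python3 -m creep '[[[0,0,-0.2,0,0,0,-1],[0,0,-0.4,0,0,0,-1],[-0.2,-0.11,-0.4,0,0,0,-1],[-0.4,-0.23,-0.4,0,0,0,-1],[-0.6,-0.34,-0.4,0,0,0,-1],[-0.645,-0.368,-0.4,0,0,0,-1],[-0.645,-0.368,-0.4,0,0,0,-1],[-0.645,-0.368,-0.4,0,0,0,-1]]]'|grep -E "pos|for|wid"; python3 g.py .4175 -.097 .049
```

```text
position: [0.4176, -0.0967, 0.1246]
force: [-0.1, 0.7, -1.4]
grip_width: 0.052
gripper_force: 15.0
t 4.85 pos [ 0.4176 -0.0967  0.1246] grip 0.052 F [-0.1  0.7 -1.4]
turn [ 0. -0. -0.]
shift [-0.001 -0.001  0.378]
```

```bash
python3 -m creep '[[[0,0,0.2,0,0,0,-1],[0,0,0.3,0,0,0,-1],[0,0,0.35,0,0,0,-1],[0,0,0.375,0,0,0,-1],[0,0,0.375,0,0,0,-1],[0,0,0.375,0,0,0,0.5],[0,0,0.375,0,0,0,0.5],[0,0,0.375,0,0,0,0.5],[0,0,0.375,0,0,0,0.5]]]'|grep -E "pos|for|wid"; python3 -m creep '[[[0,0,-0.2,0,0,0,0.5],[0,0,-0.4,0,0,0,0.5],[0,0,-0.8,0,0,0,0.5],[0,0,-0.8,0,0,0,0.5],[0,0,-1,0,0,0,0.5],[0,0,-1,0,0,0,0.5]]]'|grep -E "pos|for|wid"; python3 g.py .626 .283 .25
python3 - <<'E'
from h import *
cv2.imwrite("pics/s2.png",ctrl.get_image("scene")[120:340,140:500])
E
```

```text
position: [0.4175, -0.0972, 0.05]
force: [0.0, 0.0, 0.0]
grip_width: 0.0691
gripper_force: 0.0
position: [0.4184, -0.0975, 0.2551]
force: [0.4, -0.3, -0.3]
grip_width: 0.0698
gripper_force: 0.0
t 6.35 pos [ 0.4184 -0.0975  0.2551] grip 0.0698 F [ 0.4 -0.3 -0.3]
turn [ 0.009  0.003 -0.   ]
shift [1.903 1.038 0.029]
```

View pics/s2.png

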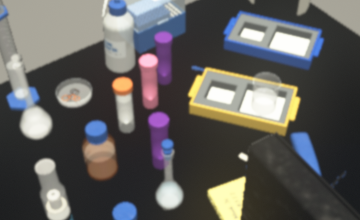

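The beaker stands in the yellow large pocket at crop (265,97). Now I'll move over to the lamp.

```bash
python3 -m creep '[[[0.95,0.52,-0.1,0,0,0,0.5],[0.95,0.52,-0.1,0,0,0,0.5],[0.95,0.52,-0.1,0,0,0,0.5],[0.95,0.52,-0.1,0,0,0,0.5],[0.95,0.52,-0.1,0,0,0,0.5],[0.95,0.52,-0.1,0,0,0,0.5]]]' >/dev/null; python3 -m creep '[[[0.7,0.4,0,0,0,0,0.5],[0.7,0.4,0,0,0,0,0.5],[0.7,0.4,0,0,0,0,0.5],[0.7,0.4,0,0,0,0,0.5],[0.7,0.4,0,0,0,0,0.5],[0.7,0.4,0,0,0,0,0.5]]]' >/dev/null; python3 g.py .626 .283 .12
python3 - <<'E'
from h import *
p=ctrl.camera_params("wrist");im=ctrl.get_image("wrist")
for n,X in dict(lamp=(.6255,.282,.156),base=(.6255,.282,.0),orange=(.634,.0515,.112),bottle=(.6245,.155,.107),bb=(.6245,.155,.0)).items():
    q=proj(p,np.array(X));print(n,q.round())
    cv2.drawMarker(im,tuple(int(v) for v in q),(0,255,0),0,14,1)
cv2.imwrite("pics/w2.png",im)
E
```

```text
t 7.6 pos [0.6008 0.2313 0.2694] grip 0.0698 F [ 0.  -0.5  0.9]
turn [-0.001  0.001 -0.001]
shift [0.259 0.126 0.747]
lamp [360. 167.]
base [348. 149.]
orange [359. 395.]
bottle [351. 299.]
bb [345. 257.]
```

View pics/w2.png

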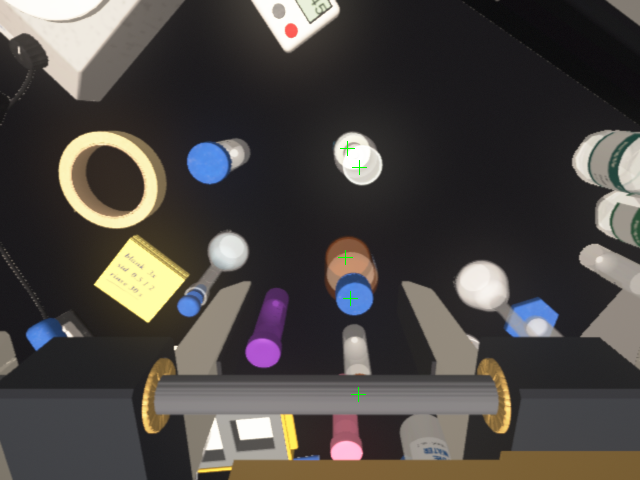

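The lamp's top is at (361,165), 2 px from the prediction, so it sits at (.6265,.2835). The bottle corrects to (.6265,.158). I'll grip the lamp at 105 mm height.

```bash
python3 -m creep '[[[0.261,0.128,0,0,0,0,0.5],[0.261,0.128,0,0,0,0,0.5],[0.261,0.128,0.2,0,0,0,0.5],[0.261,0.128,0.4,0,0,0,0.5],[0.261,0.128,0.6,0,0,0,0.5],[0.261,0.128,0.75,0,0,0,0.5],[0.261,0.128,0.847,0,0,0,0.5],[0.261,0.128,0.847,0,0,0,0.5]]]'|grep -E "pos|for|wid"; python3 -m creep '[[[0,0,0,0,0,0,-1],[0,0,0,0,0,0,-1],[0,0,0,0,0,0,-1],[0,0,0,0,0,0,-1],[0,0,0,0,0,0,-1],[0,0,0,0,0,0,-1],[0,0,0,0,0,0,-1],[0,0,0,0,0,0,-1]]]' 20
```

```text
position: [0.6255, 0.283, 0.0978]
force: [-0.2, 0.6, 0.1]
grip_width: 0.0693
gripper_force: 0.0
time: 9.25
position: [0.627, 0.2852, 0.1008]
ee_rot: [2.221, 2.221, 0.001]
force: [-0.5, -0.4, 5.8]
grip_width: 0.0348
gripper_force: 20.1
```

```bash
python3 -m creep '[[[0,0,-0.15,0,0,0,-1],[0,0,-0.35,0,0,0,-1],[0,0,-0.6,0,0,0,-1],[0,0,-0.8,0,0,0,-1],[-0.2,-0.06,-0.8,0,0,0,-1],[-0.4,-0.13,-0.8,0,0,0,-1],[-0.6,-0.2,-0.8,0,0,0,-1],[-0.8,-0.27,-0.8,0,0,0,-1],[-0.95,-0.32,-0.8,0,0,0,-1],[-0.95,-0.32,-0.8,0,0,0,-1]]]'|grep -E "pos|for|wid"; python3 -m creep '[[[-0.2,-0.06,0,0,0,0,-1],[-0.4,-0.13,0,0,0,0,-1],[-0.6,-0.2,0,0,0,0,-1],[-0.8,-0.27,0,0,0,0,-1],[-0.91,-0.31,0,0,0,0,-1],[-0.91,-0.31,0,0,0,0,-1],[-0.91,-0.31,0,0,0,0,-1]]]'|grep -E "pos|for|wid"; python3 g.py .5005 -.088 .105
python3 - <<'E'
from h import *
cv2.imwrite("pics/s3.png",ctrl.get_image("scene")[20:340,140:600])
E
```

```text
position: [0.562, 0.0922, 0.2604]
force: [-1.0, 0.3, -1.2]
grip_width: 0.0345
gripper_force: 20.0
position: [0.501, -0.0868, 0.2601]
force: [0.8, 0.4, -0.7]
grip_width: 0.0347
gripper_force: 20.0
t 10.95 pos [ 0.501  -0.0868  0.2601] grip 0.0347 F [ 0.8  0.4 -0.7]
turn [-0.    -0.001 -0.001]
shift [-0.006 -0.003  0.775]
```

View pics/s3.png

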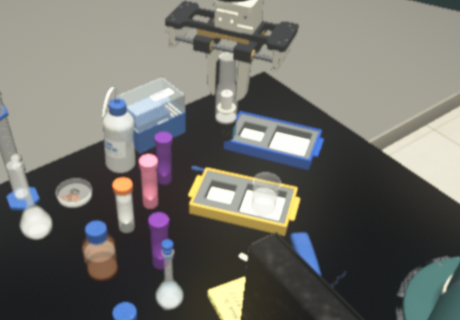

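The lamp hangs upright in the jaws at (226,95). I'll lower it into the small pocket.

```bash
python3 -m creep '[[[-0.006,0,0.2,0,0,0,-1],[-0.006,0,0.4,0,0,0,-1],[-0.006,0,0.58,0,0,0,-1],[-0.006,0,0.68,0,0,0,-1],[-0.006,0,0.74,0,0,0,-1],[-0.006,0,0.77,0,0,0,-1],[-0.006,0,0.778,0,0,0,-1],[-0.006,0,0.778,0,0,0,-1],[-0.006,0,0.778,0,0,0,-1]]]'|grep -E "pos|for|wid"; python3 -m creep '[[[0,0,0,0,0,0,0.2],[0,0,0,0,0,0,0.2],[0,0,0,0,0,0,0.2],[0,0,0,0,0,0,0.2]]]'|grep -E "pos|for|wid"; python3 -m creep '[[[0,0,-0.2,0,0,0,0.2],[0,0,-0.4,0,0,0,0.2],[0,0,-0.6,0,0,0,0.2],[0,0,-0.8,0,0,0,0.2],[0,0,-0.8,0,0,0,0.2]]]'|grep -E "pos|for|wid";python3 g.py .6265 .158 .25
python3 - <<'E'
from h import *
p=ctrl.camera_params("top");im=ctrl.get_image("top")
s=ctrl.get_image("scene")[100:280,300:500]
o=np.zeros((400,800,3),np.uint8);o[:360,:400]=cv2.resize(s,(400,360));o[:400,400:]=cv2.resize(im[220:345,325:450],(400,400))
cv2.imwrite("pics/s4.png",o)
E
```

```text
position: [0.5014, -0.0882, 0.1057]
force: [0.2, -0.8, -0.7]
grip_width: 0.0343
gripper_force: 20.0
position: [0.5009, -0.0882, 0.1048]
force: [-0.1, -0.1, 0.3]
grip_width: 0.0549
gripper_force: 0.0
position: [0.5021, -0.0884, 0.2705]
force: [-0.8, 0.7, -0.3]
grip_width: 0.0556
gripper_force: 0.0
t 12.8 pos [ 0.5021 -0.0884  0.2705] grip 0.0556 F [-0.8  0.7 -0.3]
turn [0.009 0.002 0.   ]
shift [1.232 0.621 0.105]
```

View pics/s4.png

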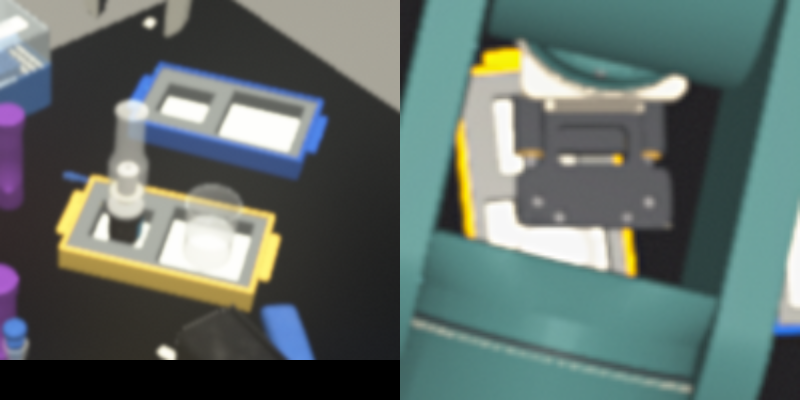

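Both yellow items stand upright in their pockets, the lamp at (125,200) and the beaker at (213,230). Next is the bottle.

```bash
python3 -m creep '[[[0.9,0.45,0,0,0,0,1],[0.9,0.45,0,0,0,0,1],[0.9,0.45,0,0,0,0,1],[0.9,0.45,0,0,0,0,1],[0.9,0.45,0,0,0,0,1],[0.9,0.45,0,0,0,0,1]]]'|grep pos; python3 -m creep '[[[0.33,0.17,0,0,0,0,1],[0.33,0.17,0,0,0,0,1],[0.33,0.17,0,0,0,0,1],[0.33,0.17,0,0,0,0,1],[0.33,0.17,0,0,0,0,1]]]'|grep pos; python3 g.py .6265 .158 .05
python3 - <<'E'
from h import *
p=ctrl.camera_params("wrist");im=ctrl.get_image("wrist")
for n,X in dict(bottle=(.6265,.158,.107),orange=(.634,.0515,.112)).items():
    q=proj(p,np.array(X));print(n,q.round())
    cv2.drawMarker(im,tuple(int(v) for v in q),(0,255,0),0,14,1)
cv2.imwrite("pics/w5.png",im)
E
```

```text
position: [0.5906, 0.0926, 0.2626]
position: [0.6244, 0.1564, 0.2646]
t 14.0 pos [0.6244 0.1564 0.2646] grip 0.0929 F [-0.4 -0.5 -0.5]
turn [-0.     0.    -0.001]
shift [0.008 0.01  1.073]
bottle [327. 219.]
orange [335. 332.]
```

View pics/w5.png

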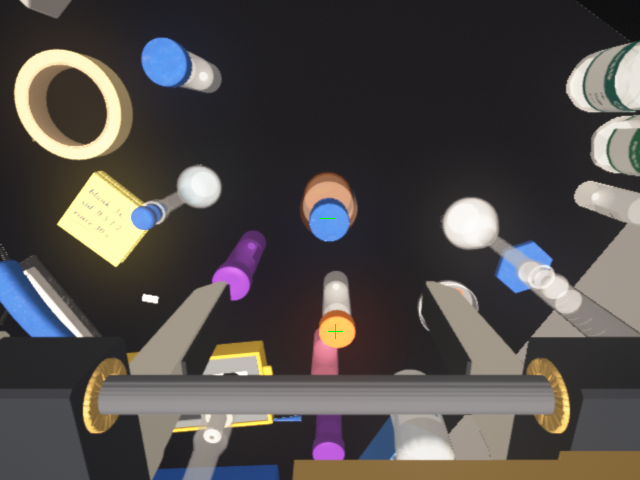

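The bottle cap is at (329,219), right on the prediction. I'll grip it.

```bash
python3 -m creep '[[[0.008,0.01,0.2,0,0,0,1],[0.008,0.01,0.4,0,0,0,1],[0.008,0.01,0.6,0,0,0,1],[0.008,0.01,0.8,0,0,0,1],[0.008,0.01,0.95,0,0,0,1],[0.008,0.01,1,0,0,0,1],[0.008,0.01,1,0,0,0,1]]]'|grep -E "pos|for"; python3 -m creep '[[[0,0,0.088,0,0,0,1],[0,0,0.088,0,0,0,1],[0,0,0.088,0,0,0,-1],[0,0,0.088,0,0,0,-1],[0,0,0.088,0,0,0,-1],[0,0,0.088,0,0,0,-1],[0,0,0.088,0,0,0,-1],[0,0,0.088,0,0,0,-1],[0,0,0.088,0,0,0,-1],[0,0,0.088,0,0,0,-1]]]' 30
```

```text
position: [0.6263, 0.1587, 0.064]
force: [-0.3, -0.2, 0.8]
gripper_force: 0.0
time: 15.75
position: [0.6269, 0.1595, 0.0472]
ee_rot: [2.221, 2.222, 0.0]
force: [-2.7, 0.6, 3.8]
grip_width: 0.055
gripper_force: 30.0
```

```bash
python3 -m creep '[[[0,0,-0.15,0,0,0,-1],[0,0,-0.35,0,0,0,-1],[0,0,-0.6,0,0,0,-1],[0,0,-0.85,0,0,0,-1],[0,0,-1,0,0,0,-1],[0,0,-1,0,0,0,-1]]]'|grep -E "pos|for|wid"; python3 -m creep '[[[-0.2,-0.09,0,0,0,0,-1],[-0.4,-0.18,0,0,0,0,-1],[-0.6,-0.27,0,0,0,0,-1],[-0.76,-0.34,0,0,0,0,-1],[-0.76,-0.34,0,0,0,0,-1]]]'|grep -E "pos|for|wid"; python3 -m creep '[[[-0.2,-0.09,0,0,0,0,-1],[-0.4,-0.18,0,0,0,0,-1],[-0.6,-0.27,0,0,0,0,-1],[-0.76,-0.34,0,0,0,0,-1],[-0.76,-0.34,0,0,0,0,-1]]]'|grep -E "pos|for|wid"; python3 -m creep '[[[-0.2,-0.09,0,0,0,0,-1],[-0.4,-0.18,0,0,0,0,-1],[-0.6,-0.27,0,0,0,0,-1],[-0.75,-0.33,0,0,0,0,-1],[-0.75,-0.33,0,0,0,0,-1],[-0.75,-0.33,0,0,0,0,-1]]]'|grep -E "pos|for|wid"; python3 g.py .4245 -.2938 .051
python3 - <<'E'
from h import *
p=ctrl.camera_params("wrist");im=ctrl.get_image("wrist")
c,s=np.cos(.041),np.sin(.041)
for sx,cx in((39,-37),(26,46)):
    q=[]
    for a,b in((-1,-1),(1,-1),(1,1),(-1,1)):
        x,y=(cx+83/83*0+a*sx)/1000,b*sx/1000
        q.append(proj(p,np.array([.4615+c*x-s*y,-.2923+s*x+c*y,.024])))
    cv2.polylines(im,[np.int32(q)],True,(0,0,255),1)
cv2.imwrite("pics/w6.png",im)
E
```

```text
position: [0.628, 0.1597, 0.252]
force: [0.3, 0.1, -1.6]
grip_width: 0.0547
gripper_force: 30.0
position: [0.5573, 0.0045, 0.2454]
force: [-0.2, -0.6, -4.0]
grip_width: 0.0546
gripper_force: 30.0
position: [0.4895, -0.1471, 0.2454]
force: [-0.3, 0.2, -3.3]
grip_width: 0.0547
gripper_force: 30.0
position: [0.425, -0.2944, 0.2457]
force: [0.4, 0.4, -2.9]
grip_width: 0.0548
gripper_force: 30.0
t 17.95 pos [ 0.425  -0.2944  0.2457] grip 0.0548 F [ 0.4  0.4 -2.9]
turn [-0.002 -0.002 -0.001]
shift [ 0.002 -0.001  0.974]
```

View pics/w6.png

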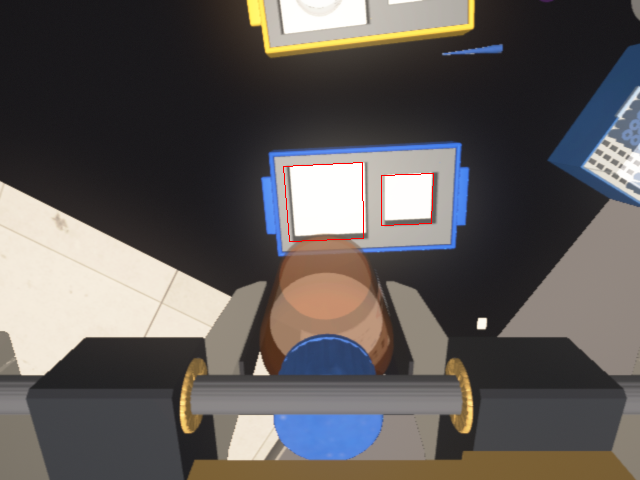

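The predicted pocket outlines match the blue carrier to within about 2 px. I'll lower the bottle.

```bash
python3 -m creep '[[[0.002,0.002,0.2,0,0,0,-1],[0.002,0.002,0.4,0,0,0,-1],[0.002,0.002,0.6,0,0,0,-1],[0.002,0.002,0.78,0,0,0,-1],[0.002,0.002,0.88,0,0,0,-1],[0.002,0.002,0.94,0,0,0,-1],[0.002,0.002,0.965,0,0,0,-1],[0.002,0.002,0.975,0,0,0,-1],[0.002,0.002,0.975,0,0,0,-1],[0.002,0.002,0.975,0,0,0,-1]]]'|grep -E "pos|for|wid"; python3 -m creep '[[[0,0,0,0,0,0,0.6],[0,0,0,0,0,0,0.6],[0,0,0,0,0,0,0.6],[0,0,0,0,0,0,0.6]]]'|grep -E "pos|for|wid"; python3 -m creep '[[[0,0,-0.1,0,0,0,0.6],[0,0,-0.3,0,0,0,0.6],[0,0,-0.6,0,0,0,0.6],[0,0,-0.8,0,0,0,0.6],[0,0,-1,0,0,0,0.6],[0,0,-1,0,0,0,0.6]]]'|grep -E "pos|for|wid";python3 g.py .635 .052 .25
```

```text
position: [0.4258, -0.2944, 0.0531]
force: [0.1, -0.1, -3.2]
grip_width: 0.0547
gripper_force: 30.0
position: [0.4254, -0.2943, 0.0523]
force: [-0.8, -0.6, 0.4]
grip_width: 0.074
gripper_force: 0.0
position: [0.4264, -0.295, 0.2583]
force: [-0.4, 0.2, -1.1]
grip_width: 0.0741
gripper_force: 0.0
t 20.0 pos [ 0.4264 -0.295   0.2583] grip 0.0741 F [-0.4  0.2 -1.1]
turn [0.008 0.006 0.   ]
shift [1.735 1.043 0.04 ]
```

```bash
python3 -m creep '[[[0.87,0.52,0,0,0,0,0.4],[0.87,0.52,0,0,0,0,0.4],[0.87,0.52,0,0,0,0,0.4],[0.87,0.52,0,0,0,0,0.4],[0.87,0.52,0,0,0,0,0.4],[0.87,0.52,0,0,0,0,0.4]]]'|grep pos; python3 -m creep '[[[0.865,0.52,0,0,0,0,0.4],[0.865,0.52,0,0,0,0,0.4],[0.865,0.52,0,0,0,0,0.4],[0.865,0.52,0,0,0,0,0.4],[0.865,0.52,0,0,0,0,0.4],[0.865,0.52,0,0,0,0,0.4]]]'|grep pos; python3 g.py .635 .052 .098
python3 - <<'E'
from h import *
p=ctrl.camera_params("wrist");im=ctrl.get_image("wrist")
for n,X in dict(o=(.635,.052,.112),b=(.635,.052,0)).items():
    q=proj(p,np.array(X));print(n,q.round())
    cv2.drawMarker(im,tuple(int(v) for v in q),(0,255,0),0,14,1)
cv2.imwrite("pics/w7.png",im)
cv2.imwrite("pics/s7.png",np.hstack([cv2.resize(im,(440,330)),cv2.resize(ctrl.get_image("scene")[100:280,300:500],(360,330))]))
E
```

```text
position: [0.5295, -0.1192, 0.2513]
position: [0.6333, 0.0521, 0.2513]
t 21.2 pos [0.6333 0.0521 0.2513] grip 0.065 F [-0.6 -0.4 -0.2]
turn [-0.002  0.001  0.   ]
shift [-0.     0.009  0.766]
o [327. 227.]
b [327. 198.]
```

View pics/s7.png

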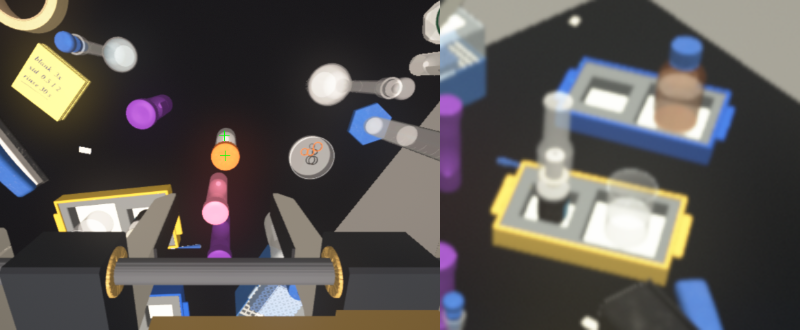

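The orange cap is under its marker, and the bottle stands in the blue large pocket. I'll grip the tube on its body at 75 mm.

```bash
python3 -m creep '[[[0,0.009,0.2,0,0,0,0.4],[0,0.009,0.4,0,0,0,0.4],[0,0.009,0.6,0,0,0,0.4],[0,0.009,0.8,0,0,0,0.4],[0,0.009,0.906,0,0,0,0.4],[0,0.009,0.906,0,0,0,0.4],[0,0.009,0.906,0,0,0,0.4]]]'|grep -E "pos|for"; python3 -m creep '[[[0,0,0,0,0,0,-1],[0,0,0,0,0,0,-1],[0,0,0,0,0,0,-1],[0,0,0,0,0,0,-1],[0,0,0,0,0,0,-1],[0,0,0,0,0,0,-1],[0,0,0,0,0,0,-1],[0,0,0,0,0,0,-1]]]' 12
```

```text
position: [0.6352, 0.0516, 0.0721]
force: [-0.2, 0.8, 1.6]
gripper_force: 0.0
time: 22.8
position: [0.6352, 0.0529, 0.0711]
ee_rot: [2.221, 2.221, 0.001]
force: [0.4, 0.4, 4.0]
grip_width: 0.0326
gripper_force: 12.0
```

The width of 32.6 mm shows that the pads bear on the cap (34 mm), near their upper ends. I'll regrip with the cap mid-pad.

```bash
python3 -m creep '[[[0,0,0,0,0,0,0.2],[0,0,0,0,0,0,0.2],[0,0,0,0,0,0,0.2],[0,0,-0.14,0,0,0,0.2],[0,0,-0.14,0,0,0,0.2],[0,0,-0.14,0,0,0,0.2]]]'|grep -E "pos|for|wid"; python3 -m creep '[[[0,0,0,0,0,0,-1],[0,0,0,0,0,0,-1],[0,0,0,0,0,0,-1],[0,0,0,0,0,0,-1],[0,0,0,0,0,0,-1],[0,0,0,0,0,0,-1],[0,0,0,0,0,0,-1]]]' 15; python3 -m creep '[[[0,0,-0.2,0,0,0,-1],[0,0,-0.4,0,0,0,-1],[0,0,-0.6,0,0,0,-1],[0,0,-0.8,0,0,0,-1],[0,0,-0.95,0,0,0,-1],[0,0,-0.95,0,0,0,-1]]]'|grep -E "pos|for|wid"; python3 g.py .5075 -.2903 .29
```

```text
position: [0.6353, 0.0529, 0.0991]
force: [0.4, 0.7, -0.8]
grip_width: 0.0558
gripper_force: 0.0
time: 24.1
position: [0.635, 0.0529, 0.0988]
ee_rot: [-2.221, -2.222, 0.0]
force: [0.0, -0.6, -0.2]
grip_width: 0.0327
gripper_force: 15.0
position: [0.6359, 0.0529, 0.294]
force: [0.1, -0.3, -0.5]
grip_width: 0.0326
gripper_force: 15.0
t 24.7 pos [0.6359 0.0529 0.294 ] grip 0.0326 F [ 0.1 -0.3 -0.5]
turn [ 0.008 -0.     0.   ]
shift [-1.716 -0.643  0.015]
```

```bash
python3 -m creep '[[[-0.2,-0.075,0,0,0,0,-1],[-0.4,-0.15,0,0,0,0,-1],[-0.6,-0.225,0,0,0,0,-1],[-0.8,-0.3,0,0,0,0,-1],[-0.86,-0.322,0,0,0,0,-1],[-0.86,-0.322,0,0,0,0,-1]]]'|grep pos; python3 -m creep '[[[-0.2,-0.075,0,0,0,0,-1],[-0.4,-0.15,0,0,0,0,-1],[-0.6,-0.225,0,0,0,0,-1],[-0.8,-0.3,0,0,0,0,-1],[-0.856,-0.32,0,0,0,0,-1],[-0.856,-0.32,0,0,0,0,-1],[-0.856,-0.32,0,0,0,0,-1]]]'|grep pos; python3 g.py .5075 -.2908 .103
python3 - <<'E'
from h import *
im=ctrl.get_image("scene");cv2.imwrite("pics/s8.png",cv2.resize(im[0:260,290:510],(500,590)))
E
```

```text
position: [0.5701, -0.1205, 0.2882]
position: [0.5074, -0.2892, 0.2885]
t 26.0 pos [ 0.5074 -0.2892  0.2885] grip 0.0325 F [-0.1  0.9 -1.3]
turn [-0.    -0.001  0.001]
shift [-0.009  0.     0.927]
```

View pics/s8.png

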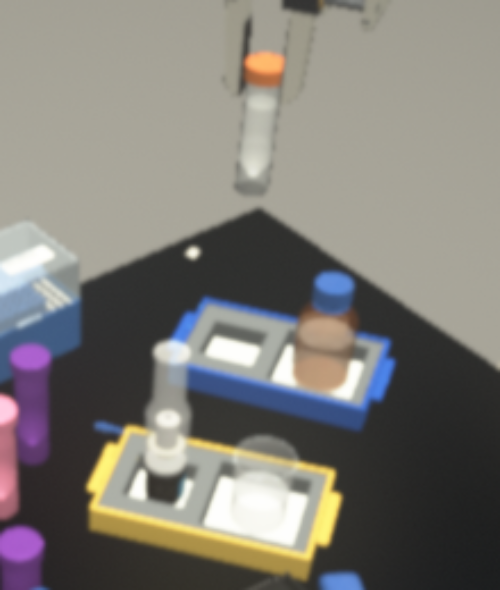

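The tube hangs upright over the pocket. I'll lower it in and retreat clear.

```bash
python3 -m creep '[[[-0.008,0,0.2,0,0,0,-1],[-0.008,0,0.4,0,0,0,-1],[-0.008,0,0.6,0,0,0,-1],[-0.008,0,0.75,0,0,0,-1],[-0.008,0,0.85,0,0,0,-1],[-0.008,0,0.9,0,0,0,-1],[-0.008,0,0.92,0,0,0,-1],[-0.008,0,0.928,0,0,0,-1],[-0.008,0,0.928,0,0,0,-1],[-0.008,0,0.928,0,0,0,-1]]]'|grep -E "pos|for|wid"; python3 -m creep '[[[0,0,0,0,0,0,0.1],[0,0,0,0,0,0,0.1],[0,0,0,0,0,0,0.1],[0,0,0,0,0,0,0.1]]]'|grep -E "pos|for|wid"; python3 -m creep '[[[0,0,-0.1,0,0,0,0.1],[0,0,-0.3,0,0,0,0.1],[0,0,-0.6,0,0,0,0.1],[0,0,-0.8,0,0,0,0.1],[0,0,-0.8,0,0,0,0.1]]]'|grep -E "pos|for|wid"; python3 -m creep '[[[-1,-0.2,0,0,0,0,0.1],[-1,-0.2,0,0,0,0,0.1],[-1,-0.2,0,0,0,0,0.1],[-1,-0.2,0,0,0,0,0.1],[-1,-0.2,0,0,0,0,0.1],[-1,-0.2,0,0,0,0,0.1]]]'|grep -E "pos|for"
python3 - <<'E'
from h import *
im=ctrl.get_image("top");s=ctrl.get_image("scene");T=ctrl.camera_params("top")
for ctr,yaw in(((.4548,-.0933),.105),((.4615,-.2923),.041)):
  c,sn=np.cos(yaw),np.sin(yaw)
  for x in(-.037,.046):
    for z in(.004,.116):
      q=proj(T,np.array([ctr[0]+c*x,ctr[1]+sn*x,z]));cv2.circle(im,tuple(int(v) for v in q.round()),1,(0,0,255),-1)
cv2.imwrite("pics/f.png",np.hstack([cv2.resize(im[220:345,325:510],(440,300),interpolation=3),cv2.resize(s[90:390,140:480],(360,300))]))
E
```

```text
position: [0.5071, -0.2921, 0.1043]
force: [0.3, -0.3, 0.0]
grip_width: 0.0326
gripper_force: 15.0
position: [0.5067, -0.292, 0.1034]
force: [0.8, 0.6, -0.2]
grip_width: 0.0508
gripper_force: 0.0
position: [0.508, -0.2928, 0.271]
force: [0.8, -0.9, 0.9]
grip_width: 0.0512
gripper_force: 0.0
position: [0.4662, -0.4928, 0.262]
force: [-0.3, 1.0, -0.6]
gripper_force: 0.0
```

View pics/f.png

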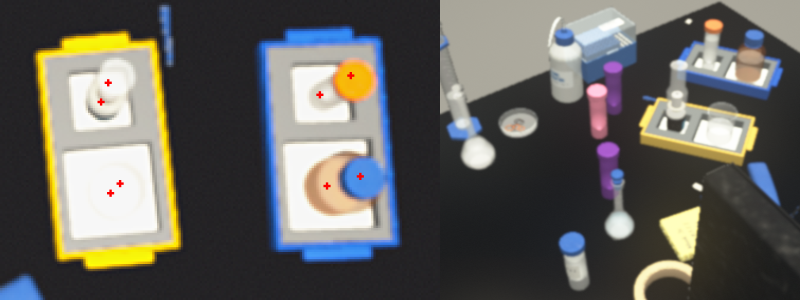

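All four things stand upright at the centres of their pockets: lamp (103,95), beaker (115,188), tube (335,85) and bottle (340,183). The flask and blue-capped tube are unmoved and the arm is clear, so I'm handing in.

```bash
python3 -c "
from bench import ctrl
print(ctrl.close_job())"
```

```text
the job is handed in; nothing more can be done
None
```

I've handed in the job with both kits made up: the beaker and lamp are in the yellow carrier and the amber bottle and orange-capped tube are in the blue one, all looking upright and centred in the last pictures, with the blue-capped tube and flask left untouched (about 29 s used; the hand-in returned no verdict).

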